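# Find the full filament cartridge by its weight, dock it and latch the feed lever

## Robot

A 7-joint arm with a two-finger parallel gripper is mounted at the origin on the work surface. World frame = base frame: x ahead of the robot, y to its left, z up, the work surface at z = 0. Lengths are in mm, angles in rad, forces in N, time in s.
With the tool pointing down it reaches from about 425 to 1025 mm from the base axis. Payload 9.4 kg.
Tool frame: the origin (TCP) lies on the centre line of the jaws, within the pads' length; the fingertips stand 8 mm ahead of it and the grasp point (between the pads) lies 11 mm behind it; z points along the fingers, y is the line along which they close (so a half turn about z gives the same grasp; the last joint's range is limited). The gripper opens to 85 mm and grips with 20 to 120 N. Pads are 22 mm wide; open, the fingers measure 114 mm over their backs; the gripper's body (76 mm by 85 mm) begins 54 mm behind the grasp point. The pads swing forward as they close: fully open they stand 13 mm farther back than shut.
Start: joints at [1.221, 0.599, -0.003, 1.599, 0.002, 0.943, -0.08], TCP at [195.326, -698.192, 211.475] pointing down, gripper open.
Joint ranges: [-2.57, 2.57], [-0.35, 1.97], [-1.29, 1.29], [0.11, 2.56], [-1.05, 4.19], [0.11, 1.86], [-2.63, 2.63]. Speed limits (rad/s): [2.22, 2.22, 3.01, 3.01, 3.14, 3.14, 3.14].

## Interface

Orientations are given as a unit quaternion [w, x, y, z].
In Python, from rig import arm gives the robot as it stands. The module is installed in compiled form; this text tells all that it offers.
- The arm moves only by the tool play_rows, never from a script. Its argument "increments" is a list of rows, each an object with "gripper": the closure, from -1 (fully open) to 1 (shut); "linear": the shift along the tool's x, y, z in mm, a list of three; "rot": the turn, a rotation vector about the tool's x, y, z in degrees, a list of three. In form: [{"gripper": gripper, "linear": [x, y, z], "rot": [ax, ay, az]}, ...]. A call has exactly 5 rows; each row is the pose to reach, as a shift and turn from the pose commanded when the call began, along the tool's axes at that moment; what a row does not reach only later rows make up. A row lasts 1/10 s, in which the tool goes at most 50 mm and 8.59 degrees, less where a joint would pass 70% of its speed; a pose out of reach is approached as far as the arm can. A call with a gripper value outside its range is refused whole. The fingers move at their own pace and stop on an object; "newtons" is the grip in N (left out, the last holds). Time passes only in rows, so rows that repeat a pose let the fingers close, or fill a call up. It gives the time, the measured TCP pose, the force, the opening and the grip force at its end, in the units of the state.
- arm.read_state(): the state, without advancing time (a new reading comes with each control period).
- arm.get_image(name): name is "scene" or "top" or "wrist"; returns a dict with "frame" (384x512x3 uint8, blue, green, red), "fx", "fy", "cx", "cy" (pixels), "world_to_cam" (4x4, takes a point from world to camera coordinates); the wrist camera has in their place "hand_eye" (4x4, takes a point from camera to tool coordinates, whose origin is the TCP and whose axes are the flange's). Camera axes: x right, y down, z forward; pixel columns grow to the right and rows downward; lengths in mm; the calibration is good to about 2 mm. A picture is of the moment at which its call begins: read the wrist's pose just before it. There is no depth.
- arm.job_done(): hands the job in; it is judged then, once.
The state is a dict: "time": time; "joint_pos": joint angles; "joint_velocities": joint speeds; "joint_torque": joint torques, N m; "eef_pos": TCP position; "ee_rot": TCP orientation; "ft_force": force on the tool from outside, world axes, zero at the start; "wrist_torque": the same for the moment, N m; "width": opening from 0.0 (shut) to 1.0 (fully open); "gripper_force": force on a finger pad.
Only numpy, scipy, OpenCV 4.12 (cv2) and the standard library are available. Lean on these libraries where they do the work, as an engineer would, in place of code of your own. Each camera call takes 0.05 s, during which the arm holds its last target. There are 200 camera calls.

## Task

One of the three look-alike filament cartridges on the blue mat is full and clearly heavier than the others, which only the feel of its weight can tell: set that one down gently and flat in the grey feeder tray. Then throw the red-knobbed feed lever into its green notch. Leave the other two cartridges standing upright on the mat, and do not disturb the mug, the open spool or the scraper.

Things in the scene. Friction and masses are not known exactly. Their poses are not given: they have to be found in the camera images.
- cart_a: filament cartridge: closed black box 140 (x) x 70 (y) x 90 (z) mm, yellow carrying handle on top: a level bar 90 (x) x 18 (y) x 16 (z) mm, its middle 118 mm above the origin, 20 mm of air under it between end posts. Origin: centre of the underside; z up. Long side roughly along the robot's x. cart_a, cart_b and cart_c look alike; any of them may be the full one.
- cart_b: filament cartridge: closed black box 140 (x) x 70 (y) x 90 (z) mm, yellow carrying handle on top: a level bar 90 (x) x 18 (y) x 16 (z) mm, its middle 118 mm above the origin, 20 mm of air under it between end posts. Origin: centre of the underside; z up. Looks exactly like cart_a. In all, the full cartridge weighs 0.6 to 0.8 kg, each of the other two 0.23 to 0.45 kg.
- cart_c: filament cartridge: closed black box 140 (x) x 70 (y) x 90 (z) mm, yellow carrying handle on top: a level bar 90 (x) x 18 (y) x 16 (z) mm, its middle 118 mm above the origin, 20 mm of air under it between end posts. Origin: centre of the underside; z up. Looks exactly like cart_a. The reel hidden inside has 2 mm of play.
- mat: thin blue mat fixed to the table, 300 (x) x 520 (y) x 3 mm, on which the cartridges stand. Origin: centre of its underside on the table.
- dock: feeder dock, fixed: grey block 200 (x) x 110 (y) x 25 mm high, a shallow tray on top. Origin: under the tray's centre, on the table. At its -y side (125 mm from the tray's centre) stands the lever's narrow grey housing, 130 (x) x 44 (y) x 72 mm high, with a sector plate on its own -y side, up to 120 mm above the table, that carries the marks.
- tray_floor (a point): centre of the tray's floor, 25 mm above the table. Tray 152 (dock x) x 82 (dock y) mm inside, dark rim 8 mm thick and 12 mm high. A cartridge stands in it with its underside on this floor, handle up, long side along the dock's x, either way round, 6 mm of play all round.
- lever (a joint): feed lever's angle (rad), hinged along the dock's y at lever_pivot; range 0 to 1.3, starts at 0 to 0.35. 0: leans 0.65 rad to the dock's -x (white mark); grows as it swings over to +x: upright 0.65, green notch 0.95, red end stop 1.3. Moves easily and stays where left; ridges 0.2 rad before and after the notch take 3 to 8 N at the knob to cross; between them a sprung roller draws it to the notch.
- lever_knob (a point): centre of the lever's red knob, a cylinder 24 mm in diameter and 26 mm wide along the dock's y, 90 mm from the pivot; the lever's rod is 10 mm thick.
- lever_pivot (a point): the lever's pivot: 60 mm above the table, 125 mm to the dock's -y side of the tray's centre.
- green_notch (a point): where the knob's centre stands when the lever is in the green notch (lever leaning 0.30 rad to the dock's +x); the notch is the green gap between two dark teeth of the sector plate.
- mug: white mug, 80 mm across, 95 mm high, a bystander. Origin: centre of the underside.
- spool: open spool of brown filament lying flat, 140 mm across, 44 mm high, a bystander. Origin: centre of the underside.
- scraper: scraper with a blue handle lying flat, 160 mm long, a bystander. Origin: underside of its middle.
Things that resemble listed ones, but are neither listed nor needed, are in the scene too. What is shaped like the cart_a but brown or purple is not meant.

How it is judged:
By the outcome, as a careful person would: the job done as asked, in the order asked, and still so for the second after the job is handed in, with the robot touching nothing.
It also fails if it takes over 64 s, if anything falls off the work surface, if the arm or the gripper's body presses on something with over 40 N, if the wrist force passes 120 N, or if a joint passes its speed limit or range.

## Working session

There is one attempt and no reset: what is moved stays moved. The work goes in short steps, Python scripts to look and compute and a tool call to move; the robot and the scene stay as the last step left them, time stands still between calls to the robot, and variables do not carry over. Pictures are saved under pics/ and viewed, at most 10 in all, crops included, and the job is handed in when it is done.

Besides the shell and the picture viewer there is one more tool, called after ">>>" by a JSON object that holds its "name" and its "arguments", one argument or row to a line. play_rows: Moves the arm, as the interface text tells. Its arguments: {"type":"object","properties":{"increments":{"type":"array"},"newtons":{"type":"number"}},"required":["increments"]}

```bash
mkdir -p pics; python3 - <<'E'
from rig import arm
import cv2, numpy as np
s=arm.read_state(); print(s)
ims={}
for n in ("scene","top"):
    d=arm.get_image(n); cv2.imwrite(f"pics/{n}0.png",d["frame"]); ims[n]=d["frame"]
    np.savez(f"{n}0.npz",**d); print(n,d["fx"],d["cx"],d["cy"],np.round(d["world_to_cam"],3).tolist())
d=arm.get_image("wrist"); print(np.round(d["hand_eye"],3).tolist(),d["fx"])
E
```

```text
{'time': 0.0, 'joint_pos': array([ 1.22130189,  0.60014294, -0.00258101,  1.60012636,  0.00180253,
        0.94288156, -0.07981697]), 'joint_velocities': array([ 3.30971206e-05,  5.44297743e-04, -8.09986657e-04,  9.56789938e-05,
        8.99212161e-05,  4.64934007e-05,  1.06358941e-03]), 'joint_torque': array([-4.26402175e-05, -7.76454163e+01,  1.56515602e+00, -2.58002454e+01,
        1.22865892e-02,  9.16953926e-03, -1.86822973e-05]), 'eef_pos': array([ 195.20250678, -697.71129921,  210.60481366]), 'ee_rot': array([-7.59884878e-04,  9.90706967e-01,  1.36011398e-01, -1.66632464e-04]), 'ft_force': array([-0.24313921, -0.30332785,  0.04358365]), 'wrist_torque': array([-0.00293579, -0.00070616,  0.03076786]), 'gripper_force': 0.0, 'width': 1.0000825927245205}
scene 415.94207947457505 262.1731111703939 185.6556398543476 [[0.066, 0.998, 0.005, -54.211], [0.819, -0.051, -0.572, -373.56], [-0.57, 0.042, -0.82, 1774.098], [0.0, 0.0, 0.0, 1.0]]
top 395.0462563898345 256.9752874169114 193.266830386824 [[0.026, -1.0, 0.008, -5.315], [-0.98, -0.027, -0.196, 512.577], [0.196, -0.003, -0.981, 1296.781], [0.0, 0.0, 0.0, 1.0]]
[[0.001, -0.951, -0.31, 79.045], [1.0, 0.001, 0.0, -0.034], [0.0, -0.31, 0.951, -162.65], [0.0, 0.0, 0.0, 1.0]] 333.1459002211063
```

View pics/scene0.png

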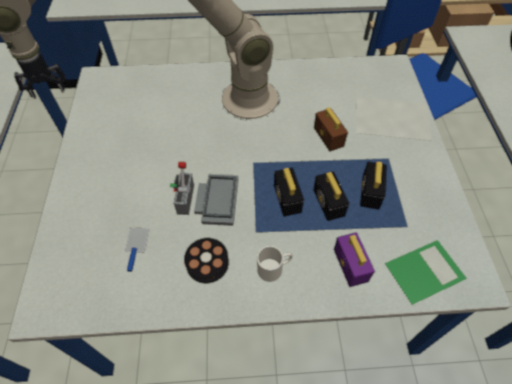

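View pics/top0.png

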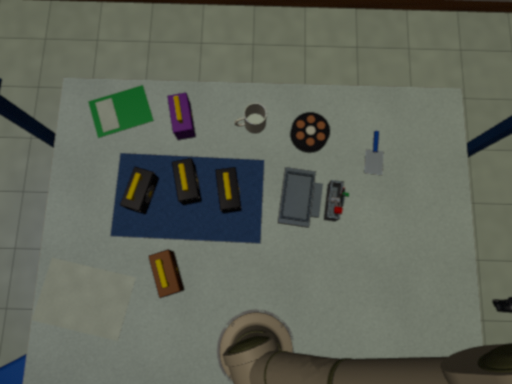

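The scene view shows three black cartridges with yellow bars on the blue mat at (288,190), (331,195) and (374,184). The look-alikes are brown at (331,128) and purple at (354,258), neither wanted. The tray is at (220,200) and the red knob at (182,165), with green beside it at (173,185). In the top view the cartridges are at (139,190), (186,182) and (228,190), the tray at (297,196), and the knob at (338,211).

```bash
cat > h.py <<'E'
import numpy as np, cv2
from scipy.spatial.transform import Rotation as R
def q2R(q): return R.from_quat([q[1],q[2],q[3],q[0]]).as_matrix()
def cam(d,state=None):
    """K-params, camera->world 4x4"""
    if "hand_eye" in d:
        T=np.eye(4); T[:3,:3]=q2R(state["ee_rot"]); T[:3,3]=state["eef_pos"]
        return T@d["hand_eye"]
    return np.linalg.inv(d["world_to_cam"])
def ray(d,uv,C):
    v=np.array([(uv[0]-d["cx"])/d["fx"],(uv[1]-d["cy"])/d["fy"],1.])
    v=C[:3,:3]@v; return C[:3,3],v/np.linalg.norm(v)
def onplane(d,uv,C,z):
    o,v=ray(d,uv,C); return o+v*(z-o[2])/v[2]
def tri(rays):
    A=sum(np.eye(3)-np.outer(v,v) for o,v in rays); b=sum((np.eye(3)-np.outer(v,v))@o for o,v in rays)
    p=np.linalg.solve(A,b); return p,max(np.linalg.norm(np.cross(p-o,v)) for o,v in rays)
def mask(im,col):
    h=cv2.cvtColor(im,cv2.COLOR_BGR2HSV)
    lo,hi={"yellow":((20,120,110),(34,255,255)),"green":((45,100,60),(85,255,255)),"red":((0,0,0),(0,0,0)),"blue":((100,110,50),(125,255,255))}[col]
    if col=="red": return cv2.inRange(h,(0,150,90),(6,255,255))|cv2.inRange(h,(174,150,90),(180,255,255))
    return cv2.inRange(h,lo,hi)
def blobs(m,amin=8):
    n,l,st,c=cv2.connectedComponentsWithStats(m)
    out=[]
    for i in range(1,n):
        if st[i,4]>=amin:
            ys,xs=np.nonzero(l==i); r=cv2.minAreaRect(np.c_[xs,ys].astype(np.float32))
            out.append((c[i],st[i,4],r))
    return out
E
python3 - <<'E'
from h import *
D={n:dict(np.load(f"{n}0.npz")) for n in("scene","top")}
B={}
for n,d in D.items():
    for c in("yellow","green","red"):
        B[n,c]=blobs(mask(d["frame"],c)); print(n,c,[(np.round(b[0],1).tolist(),int(b[1])) for b in B[n,c]])
C={n:cam(D[n]) for n in D}
for c in("yellow","red","green"):
  for a in B["scene",c]:
    for b in B["top",c]:
        p,e=tri([ray(D["scene"],a[0],C["scene"]),ray(D["top"],b[0],C["top"])])
        if e<8 and -10<p[2]<250:print(c,a[0].round(),b[0].round(),p.round(1),round(e,1))
E
```

```text
scene yellow [([332.8, 116.0], 86), ([378.1, 172.4], 123), ([289.3, 179.3], 131), ([333.6, 183.2], 137), ([357.3, 248.7], 147)]
scene green [([173.8, 184.7], 14), ([419.2, 274.3], 1893)]
scene red [([181.6, 164.8], 27)]
top yellow [([177.1, 107.4], 95), ([182.6, 176.3], 106), ([226.7, 185.4], 108), ([132.7, 186.0], 106), ([160.6, 273.1], 136)]
top green [([124.9, 109.5], 1551), ([346.0, 193.8], 13)]
top red [([338.2, 209.5], 33)]
yellow [333. 116.] [161. 273.] [238.2 302.2 116. ] 0.7
yellow [378. 172.] [133. 186.] [511.7 410.9 120.6] 0.0
yellow [289. 179.] [227. 185.] [521.9 108.3 121.1] 1.1
yellow [334. 183.] [183. 176.] [547.9 252.4 122.2] 1.0
yellow [357. 249.] [177. 107.] [787.  285.6 119.2] 0.0
red [182. 165.] [338. 209.] [ 450.1 -248.7  136.1] 1.5
green [174. 185.] [346. 194.] [ 507.7 -279.3  104.7] 3.9
green [419. 274.] [125. 110.] [827.7 504.6  -9. ] 1.4
```

```bash
cat >> h.py <<'E'
def delta(x,y,z,yaw,s=None):
    """tool-frame shift & rotvec to a tool-down pose; yaw = world direction of tool x (deg)"""
    if s is None:
        from rig import arm; s=arm.read_state()
    A=q2R(s["ee_rot"]); c,n=np.cos(np.radians(yaw)),np.sin(np.radians(yaw))
    G=np.array([[c,n,0],[n,-c,0],[0,0,-1.]])
    print("t",round(s["time"],2),"at",s["eef_pos"].round(1),"lin",(A.T@(np.array([x,y,z])-s["eef_pos"])).round(1).tolist(),
      "rot",np.degrees(R.from_matrix(A.T@G).as_rotvec()).round(1).tolist())
E
python3 -c "
from h import *
delta(560,-180,320,0)"
```

```text
t 0.15 at [ 195.2 -697.8  210.8] lin [490.8, -400.5, -108.8] rot [-0.1, 0.0, 15.6]
```

>>> {"name": "play_rows", "arguments": {
  "increments": [
    {"gripper":-1,"linear":[491,-400,-109],"rot":[0,0,15.6]},
    {"gripper":-1,"linear":[491,-400,-109],"rot":[0,0,15.6]},
    {"gripper":-1,"linear":[491,-400,-109],"rot":[0,0,15.6]},
    {"gripper":-1,"linear":[491,-400,-109],"rot":[0,0,15.6]},
    {"gripper":-1,"linear":[491,-400,-109],"rot":[0,0,15.6]}
  ]
}}

```text
time: 0.65
eef_pos: [338.2, -495.0, 254.0]
ee_rot: [-0.0, 1.0, 0.0, -0.0]
ft_force: [1.4, -0.8, -0.9]
width: 0.999
gripper_force: 0.0
```

```bash
python3 -c "
from h import *
delta(560,-180,320,0)"
```

```text
t 0.65 at [ 338.2 -495.   254. ] lin [221.9, -314.9, -65.9] rot [-0.0, 0.0, 0.0]
```

>>> {"name": "play_rows", "arguments": {
  "increments": [
    {"gripper":-1,"linear":[220,-315,-66],"rot":[0,0,0]},
    {"gripper":-1,"linear":[220,-315,-66],"rot":[0,0,0]},
    {"gripper":-1,"linear":[220,-315,-66],"rot":[0,0,0]},
    {"gripper":-1,"linear":[220,-315,-66],"rot":[0,0,0]},
    {"gripper":-1,"linear":[220,-315,-66],"rot":[0,0,0]}
  ]
}}

```text
time: 1.15
eef_pos: [479.1, -292.9, 296.6]
ee_rot: [0.0, 1.0, 0.0, -0.0]
ft_force: [1.5, 0.1, 0.1]
width: 1.002
gripper_force: 0.0
```

>>> {"name": "play_rows", "arguments": {
  "increments": [
    {"gripper":-1,"linear":[70,-100,-20],"rot":[0,0,0]},
    {"gripper":-1,"linear":[70,-100,-20],"rot":[0,0,0]},
    {"gripper":-1,"linear":[70,-100,-20],"rot":[0,0,0]},
    {"gripper":-1,"linear":[70,-100,-20],"rot":[0,0,0]},
    {"gripper":-1,"linear":[70,-100,-20],"rot":[0,0,0]}
  ]
}}

```text
time: 1.65
eef_pos: [548.1, -194.6, 315.9]
ee_rot: [0.0, 1.0, 0.001, -0.0]
ft_force: [-1.1, -1.2, -0.7]
width: 0.998
gripper_force: 0.0
```

```bash
cat > snap.py <<'E'
import sys,pickle
from h import *
from rig import arm
s=arm.read_state(); d=arm.get_image("wrist"); pickle.dump((s,d),open(sys.argv[1]+".pkl","wb")); cv2.imwrite(f"pics/{sys.argv[1]}.png",d["frame"])
print(s["time"],s["eef_pos"].round(1),s["joint_velocities"].round(3).tolist())
E
python3 snap.py w1
```

```text
1.65 [ 548.1 -194.6  315.9] [0.029, -0.003, 0.021, 0.01, 0.0, -0.0, 0.003]
```

View pics/w1.png

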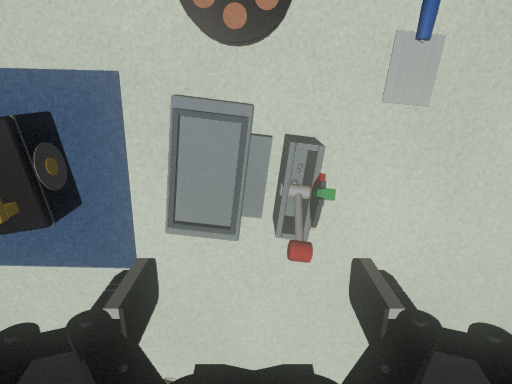

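The wrist picture shows the tray (inner floor corners near (178,112), (248,117), (240,232), (172,228)). The knob is at (300,251), the pivot at about (297,190), and the green mark at (327,194).

>>> {"name": "play_rows", "arguments": {
  "increments": [
    {"gripper":-1,"linear":[0,-250,-60],"rot":[0,0,0]},
    {"gripper":-1,"linear":[0,-250,-60],"rot":[0,0,0]},
    {"gripper":-1,"linear":[0,-250,-60],"rot":[0,0,0]},
    {"gripper":-1,"linear":[0,-250,-60],"rot":[0,0,0]},
    {"gripper":-1,"linear":[0,-250,-60],"rot":[0,0,0]}
  ]
}}

```text
time: 2.2
eef_pos: [547.5, 48.1, 375.0]
ee_rot: [0.0, 1.0, -0.001, -0.0]
ft_force: [1.4, 0.3, 1.3]
width: 1.0
gripper_force: 0.0
```

>>> {"name": "play_rows", "arguments": {
  "increments": [
    {"gripper":-1,"linear":[0,-70,0],"rot":[0,0,0]},
    {"gripper":-1,"linear":[0,-70,0],"rot":[0,0,0]},
    {"gripper":-1,"linear":[0,-70,0],"rot":[0,0,0]},
    {"gripper":-1,"linear":[0,-70,0],"rot":[0,0,0]},
    {"gripper":-1,"linear":[0,-70,0],"rot":[0,0,0]}
  ]
}}

```text
time: 2.7
eef_pos: [548.3, 115.8, 374.3]
ee_rot: [0.001, 1.0, -0.001, -0.0]
ft_force: [-0.4, -0.6, 0.4]
width: 1.0
gripper_force: 0.0
```

```bash
python3 snap.py w2
```

```text
2.7 [548.3 115.8 374.3] [0.002, -0.002, -0.005, -0.002, -0.003, 0.0, -0.003]
```

View pics/w2.png

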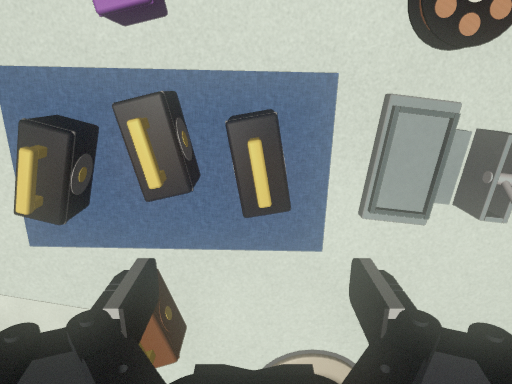

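The second wrist view shows the handles at (30,180), (144,153) and (260,173), all clear. The tray floor is at about (410,158). None of the three cartridges is brown or purple.

```bash
cat > m.py <<'E'
from h import *
import pickle
def load(n): s,d=pickle.load(open(n+".pkl","rb")); return d,cam(d,s)
def flood(im,seed,tol):
    m=np.zeros((im.shape[0]+2,im.shape[1]+2),np.uint8)
    cv2.floodFill(cv2.GaussianBlur(im,(5,5),0).copy(),m,seed,0,(tol,)*3,(tol,)*3,cv2.FLOODFILL_MASK_ONLY|cv2.FLOODFILL_FIXED_RANGE|(255<<8))
    return m[1:-1,1:-1]
def quad(m):
    c=max(cv2.findContours(m,cv2.RETR_EXTERNAL,cv2.CHAIN_APPROX_NONE)[0],key=cv2.contourArea)
    h=cv2.convexHull(c); p=cv2.approxPolyN(h,4) if hasattr(cv2,"approxPolyN") else cv2.boxPoints(cv2.minAreaRect(h))
    p=np.array(p).reshape(-1,2).astype(float); a=np.arctan2(*(p-p.mean(0)).T[::-1]); return p[np.argsort(a)],cv2.contourArea(c)
E
python3 - <<'E'
from m import *
d1,C1=load("w1"); d2,C2=load("w2")
for tol in (6,10,14):
    q1,a1=quad(flood(d1["frame"],(210,170),tol)); q2,a2=quad(flood(d2["frame"],(410,155),tol))
    print(tol,a1,a2,q1.round().tolist(),q2.round().tolist())
    P=np.array([tri([ray(d1,a,C1),ray(d2,b,C2)])[0] for a,b in zip(q1,q2)])
    print(P.round(1).tolist(),P.mean(0).round(1), [np.linalg.norm(P[i]-P[(i+1)%4]).round(1) for i in range(4)])
    for d,C,q in((d1,C1,q1),(d2,C2,q2)):
        Q=np.array([onplane(d,u,C,25) for u in q]); v=(Q[0]+Q[1]-Q[2]-Q[3])[:2]; print("plane25",Q.mean(0).round(1),[np.linalg.norm(Q[i]-Q[(i+1)%4]).round(1) for i in range(4)],"yaw",np.degrees(np.arctan2(v[1],v[0])).round(1))
for d,C,n in((d1,C1,1),(d2,C2,2)):
    for b in blobs(mask(d["frame"],"red"),20): print(n,"red",b[0].round(1),b[1])
    for b in blobs(mask(d["frame"],"green"),10): print(n,"green",b[0].round(1),b[1])
h=cv2.cvtColor(d2["frame"],cv2.COLOR_BGR2HSV)
ym=mask(d2["frame"],"yellow")
for b in blobs(ym,100): print("y",b[0].round(),b[1]); 
n,l=cv2.connectedComponents(ym)
for i in range(1,n):
    v=h[...,2][l==i]
    if len(v)<100: continue
    print("V pct",np.percentile(v,[5,25,50,75,95]))
    t,_=cv2.threshold(v.astype(np.uint8),0,255,cv2.THRESH_OTSU)
    top=((l==i)&(h[...,2]>t)).astype(np.uint8)*255
    for m,k in((top,"top"),((l==i).astype(np.uint8)*255,"all")):
        q,a=quad(m); Q=np.array([onplane(d2,u,C2,129) for u in q]); e=[np.linalg.norm(Q[j]-Q[(j+1)%4]).round(1) for j in range(4)]
        v2=(Q[0]+Q[1]-Q[2]-Q[3])[:2]; print(k,t,a,Q.mean(0).round(1),e,"yaw",np.degrees(np.arctan2(v2[1],v2[0])).round(1))
E
```

```text
6 5536.5 4218.5 [[181.0, 116.0], [240.0, 124.0], [229.0, 224.0], [176.0, 219.0]] [[400.0, 113.0], [448.0, 119.0], [421.0, 210.0], [376.0, 206.0]]
[[590.0, -100.3, 33.8], [579.9, -176.8, 26.4], [434.5, -159.2, 25.7], [443.6, -82.8, 30.1]] [ 512.  -129.8   29. ] [np.float64(77.5), np.float64(146.5), np.float64(77.0), np.float64(147.5)]
plane25 [ 511.2 -129.    25. ] [np.float64(79.0), np.float64(146.0), np.float64(77.9), np.float64(148.4)] yaw -6.7
plane25 [ 511.2 -131.5   25. ] [np.float64(74.0), np.float64(147.2), np.float64(75.0), np.float64(149.2)] yaw -7.2
10 5660.0 4330.5 [[181.0, 116.0], [240.0, 123.0], [229.0, 225.0], [176.0, 219.0]] [[399.0, 112.0], [448.0, 118.0], [421.0, 210.0], [376.0, 206.0]]
[[590.5, -99.8, 31.3], [581.2, -176.8, 26.0], [433.9, -159.1, 26.1], [443.6, -82.8, 30.1]] [ 512.3 -129.6   28.4] [np.float64(77.7), np.float64(148.4), np.float64(77.1), np.float64(147.9)]
plane25 [ 511.2 -129.    25. ] [np.float64(78.8), np.float64(148.9), np.float64(78.1), np.float64(148.4)] yaw -6.7
plane25 [ 512.  -131.1   25. ] [np.float64(75.4), np.float64(148.7), np.float64(75.
[... 783 characters left out ...]
np.float64(15.5), np.float64(86.4)] yaw 13.1
all 184.0 935.5 [547.3 250.4 129. ] [np.float64(16.8), np.float64(91.2), np.float64(19.2), np.float64(85.9)] yaw 12.7
V pct [146. 201. 217. 219. 221.]
top 185.0 729.5 [522.3 108.4 129. ] [np.float64(14.9), np.float64(86.9), np.float64(14.6), np.float64(87.2)] yaw 9.8
all 185.0 875.5 [522.8 108.1 129. ] [np.float64(17.1), np.float64(91.0), np.float64(18.2), np.float64(90.8)] yaw 9.8
V pct [125. 189. 218. 220. 222.]
top 180.0 693.0 [512.8 408.3 129. ] [np.float64(14.6), np.float64(86.3), np.float64(15.4), np.float64(87.3)] yaw -15.5
all 180.0 875.5 [514.  405.2 129. ] [np.float64(28.0), np.float64(98.2), np.float64(16.8), np.float64(85.7)] yaw -17.9
```

```bash
python3 -c "
from h import *
delta(522.3,108.4,180,9.8);delta(522.3,108.4,112,9.8)"
```

```text
t 2.75 at [548.3 115.9 374.4] lin [-25.9, 7.4, 194.4] rot [0.0, 0.0, -10.0]
t 2.75 at [548.3 115.9 374.4] lin [-25.9, 7.4, 262.4] rot [0.0, 0.0, -10.0]
```

>>> {"name": "play_rows", "arguments": {
  "increments": [
    {"gripper":-1,"linear":[-26,7,194],"rot":[0,0,-10]},
    {"gripper":-1,"linear":[-26,7,194],"rot":[0,0,-10]},
    {"gripper":-1,"linear":[-26,7,194],"rot":[0,0,-10]},
    {"gripper":-1,"linear":[-26,7,194],"rot":[0,0,-10]},
    {"gripper":-1,"linear":[-26,7,194],"rot":[0,0,-10]}
  ]
}}

```text
time: 3.25
eef_pos: [518.5, 108.6, 176.1]
ee_rot: [0.001, 0.996, 0.086, -0.005]
ft_force: [-0.3, -0.3, 1.2]
width: 1.004
gripper_force: 0.0
```

```bash
python3 snap.py w3;  python3 - <<'E'
from h import *
from m import *
from rig import arm
s=arm.read_state(); print(s["ft_force"],s["ee_rot"])
delta(522.3,108.4,112,9.8)
E
```

```text
3.25 [518.5 108.6 176.1] [-0.001, -0.073, -0.009, -0.116, -0.026, 0.118, 0.024]
[0.31497165 0.05797512 0.54919283] [ 6.84585274e-04  9.96241017e-01  8.65838113e-02 -2.57137681e-03]
t 3.3 at [520.8 109.6 179.1] lin [1.6, 1.4, 67.1] rot [0.1, 0.3, 0.1]
```

View pics/w3.png

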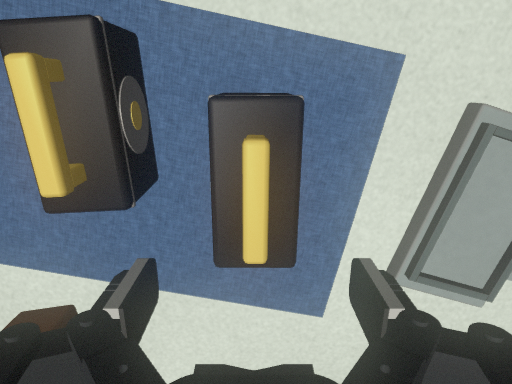

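The close view confirms a black cartridge with a yellow bar, centred at (255,200) and aligned with the jaws (midline at column 256). I'll descend and grip it.

>>> {"name": "play_rows", "arguments": {
  "increments": [
    {"gripper":-1,"linear":[2,1,30],"rot":[0,0,0]},
    {"gripper":-1,"linear":[2,1,55],"rot":[0,0,0]},
    {"gripper":-1,"linear":[2,1,67],"rot":[0,0,0]},
    {"gripper":1,"linear":[2,1,67],"rot":[0,0,0]},
    {"gripper":1,"linear":[2,1,67],"rot":[0,0,0]}
  ],
  "newtons": 60
}}

```text
time: 3.8
eef_pos: [525.4, 110.9, 115.1]
ee_rot: [-0.0, 0.996, 0.087, 0.001]
ft_force: [0.1, 0.3, 0.6]
width: 0.691
gripper_force: 0.0
```

>>> {"name": "play_rows", "arguments": {
  "increments": [
    {"gripper":1,"linear":[0,0,0],"rot":[0,0,0]},
    {"gripper":1,"linear":[0,0,0],"rot":[0,0,0]},
    {"gripper":1,"linear":[0,0,0],"rot":[0,0,0]},
    {"gripper":1,"linear":[0,0,0],"rot":[0,0,0]},
    {"gripper":1,"linear":[0,0,0],"rot":[0,0,0]}
  ]
}}

```text
time: 4.3
eef_pos: [524.3, 110.7, 113.7]
ee_rot: [-0.0, 0.996, 0.087, 0.0]
ft_force: [-0.5, 0.4, 0.0]
width: -0.001
gripper_force: 0.0
```

The jaws shut to width 0, so the grasp missed. I'll look before moving.

```bash
python3 snap.py w4; python3 -c "
from rig import arm
print(arm.read_state())"
```

```text
4.3 [524.3 110.7 113.7] [-0.001, 0.004, 0.001, 0.001, 0.001, -0.002, 0.0]
{'time': 4.35, 'joint_pos': array([-0.203853  ,  0.51767464, -0.15536837,  2.11374407,  0.15460223,
        0.52056546, -1.86923014]), 'joint_velocities': array([ 0.00123519,  0.00352738,  0.00249578, -0.00077622, -0.00110242,
       -0.00197992, -0.00130587]), 'joint_torque': array([ 1.32732396e-02, -6.12470770e+01, -7.00782761e-01, -1.57100165e+01,
        6.78238110e-03,  4.03843456e-03,  7.66346438e-04]), 'eef_pos': array([524.2264747 , 110.68716768, 113.5871284 ]), 'ee_rot': array([ 1.01156760e-05,  9.96170571e-01,  8.74310737e-02, -1.53523128e-05]), 'ft_force': array([ 0.43703158, -0.06203963, -0.47760867]), 'wrist_torque': array([-0.01319622, -0.01279453, -0.00500728]), 'gripper_force': 0.0, 'width': 0.0018109597555351806}
```

View pics/w4.png

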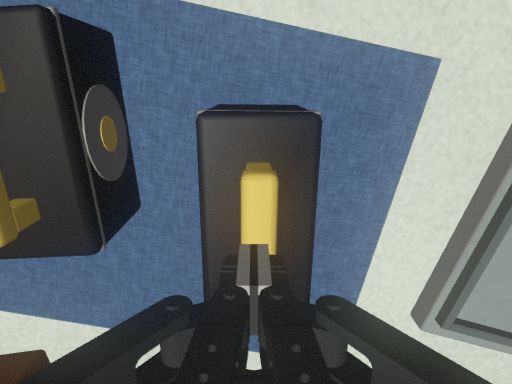

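The fingers closed in front of the bar in the image with no contact, so they are either above it or beside it. I'll check the bar's height by triangulating its far end across the wrist views.

```bash
python3 - <<'E'
from m import *
F={}
for n,near in(("w2",(259,173)),("w3",(256,200)),("w4",(259,210))):
    d,C=load(n); hsv=cv2.cvtColor(d["frame"],cv2.COLOR_BGR2HSV)
    m=(mask(d["frame"],"yellow")>0)&(hsv[...,2]>185); m=m.astype(np.uint8)*255
    k,l,st,c=cv2.connectedComponentsWithStats(m); i=l[near[1]-20:near[1]+20,near[0]-2:near[0]+3]; i=np.bincount(i[i>0]).argmax()
    q,a=quad((l==i).astype(np.uint8)*255); F[n]=(d,C,q); print(n,d["cy"],q.round().tolist())
def far(n): return F[n][2][:2].mean(0)
for a,b in(("w2","w3"),("w2","w4"),("w3","w4")):
    print(a,b,tri([ray(F[n][0],far(n),F[n][1]) for n in(a,b)]))
print("ctr",tri([ray(F[n][0],F[n][2].mean(0),F[n][1]) for n in("w2","w3")]))
d,C,_=F["w3"]; s,_=pickle.load(open("w3.pkl","rb"))
d,C,_=F["w4"]; s,_=pickle.load(open("w4.pkl","rb")); s["eef_pos"]
Ci=np.linalg.inv(d["hand_eye"])
for p in([11,0,8],[-11,0,8],[0,0,0],[11,0,-30],[0,0,-11],[38,0,-65]):
    c=Ci@np.r_[p,1]; print(p,(d["cx"]+d["fx"]*c[0]/c[2]).round(),(d["cy"]+d["fy"]*c[1]/c[2]).round())
cv2.imwrite("pics/c4.png",cv2.resize(d["frame"][130:384,120:400],None,fx=2.3,fy=2.3,interpolation=cv2.INTER_CUBIC))
E
```

```text
w2 195.38452838198953 [[247.0, 141.0], [259.0, 139.0], [270.0, 205.0], [259.0, 207.0]]
w3 195.38452838198953 [[243.0, 138.0], [267.0, 141.0], [265.0, 262.0], [243.0, 262.0]]
w4 195.38452838198953 [[242.0, 175.0], [275.0, 175.0], [273.0, 254.0], [242.0, 243.0]]
w2 w3 (array([566.02175819, 115.83844926, 135.03462945]), np.float64(0.05431164068175354))
w2 w4 (array([565.8458629 , 115.78795917, 133.34126615]), np.float64(0.05247831145539198))
w3 w4 (array([565.47094825, 115.69253184, 131.7978712 ]), np.float64(0.04470661589853978))
ctr (array([520.9458431 , 108.3042057 , 118.05149863]), np.float64(0.21234697301180133))
[11, 0, 8] 253.0 217.0
[-11, 0, 8] 253.0 253.0
[0, 0, 0] 253.0 241.0
[11, 0, -30] 253.0 249.0
[0, 0, -11] 253.0 251.0
[38, 0, -65] 253.0 223.0
```

View pics/c4.png

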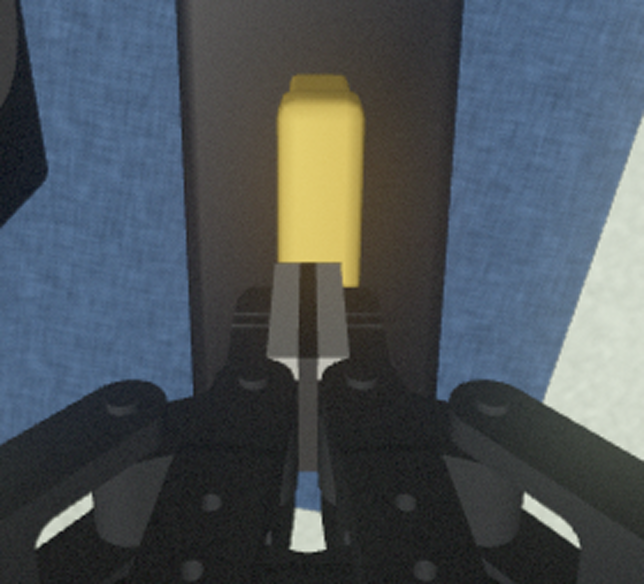

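The bar's top stands at about 129–133 mm and the shut fingertips hide it without contact. So the tips must sit roughly 25 mm further back than I took them to be. I'll feel for the bar's top with the shut jaws, in 1 mm steps.

>>> {"name": "play_rows", "arguments": {
  "increments": [
    {"gripper":1,"linear":[0,0,1],"rot":[0,0,0]},
    {"gripper":1,"linear":[0,0,2],"rot":[0,0,0]},
    {"gripper":1,"linear":[0,0,3],"rot":[0,0,0]},
    {"gripper":1,"linear":[0,0,3],"rot":[0,0,0]},
    {"gripper":1,"linear":[0,0,3],"rot":[0,0,0]}
  ],
  "newtons": 20
}}

```text
time: 4.85
eef_pos: [524.2, 110.7, 110.4]
ee_rot: [0.0, 0.996, 0.087, -0.0]
ft_force: [0.5, -0.5, 0.3]
width: 0.001
gripper_force: 0.0
```

>>> {"name": "play_rows", "arguments": {
  "increments": [
    {"gripper":1,"linear":[0,0,1],"rot":[0,0,0]},
    {"gripper":1,"linear":[0,0,2],"rot":[0,0,0]},
    {"gripper":1,"linear":[0,0,3],"rot":[0,0,0]},
    {"gripper":1,"linear":[0,0,4],"rot":[0,0,0]},
    {"gripper":1,"linear":[0,0,4],"rot":[0,0,0]}
  ]
}}

```text
time: 5.35
eef_pos: [524.4, 110.7, 109.2]
ee_rot: [0.0, 0.996, 0.087, 0.001]
ft_force: [-8.1, -2.4, 36.3]
width: -0.001
gripper_force: 18.1
```

Contact came at TCP z≈109.5 with the bar top at 129, so the shut tips stand about 20 mm behind the TCP. I'll use that measured offset: the grasp TCP z is about 83, with a 2 mm shift in tool y.

>>> {"name": "play_rows", "arguments": {
  "increments": [
    {"gripper":1,"linear":[0,2,-20],"rot":[0,0,0]},
    {"gripper":-1,"linear":[0,2,-30],"rot":[0,0,0]},
    {"gripper":-1,"linear":[0,2,-30],"rot":[0,0,0]},
    {"gripper":-1,"linear":[0,2,-30],"rot":[0,0,0]},
    {"gripper":-1,"linear":[0,2,-30],"rot":[0,0,0]}
  ]
}}

```text
time: 5.85
eef_pos: [524.2, 108.7, 135.8]
ee_rot: [0.0, 0.996, 0.087, -0.001]
ft_force: [-0.0, 0.3, -0.3]
width: 0.68
gripper_force: 0.0
```

>>> {"name": "play_rows", "arguments": {
  "increments": [
    {"gripper":-1,"linear":[0,0,0],"rot":[0,0,0]},
    {"gripper":-1,"linear":[0,0,0],"rot":[0,0,0]},
    {"gripper":-1,"linear":[0,0,20],"rot":[0,0,0]},
    {"gripper":-1,"linear":[0,0,35],"rot":[0,0,0]},
    {"gripper":-1,"linear":[0,0,35],"rot":[0,0,0]}
  ]
}}

```text
time: 6.35
eef_pos: [523.5, 108.5, 99.8]
ee_rot: [0.0, 0.996, 0.088, -0.002]
ft_force: [-0.3, 0.0, 0.8]
width: 0.998
gripper_force: 0.0
```

```bash
python3 -c "
from h import *
delta(522.3,108.4,83,9.8)
d,=[__import__('rig').arm.read_state()]; print(d['width'],d['ft_force'])"
```

```text
t 6.35 at [523.5 108.5  99.8] lin [-1.1, -0.1, 16.8] rot [0.0, 0.2, 0.2]
0.9979460562311633 [-0.33089692  0.04926842  0.77925656]
```

>>> {"name": "play_rows", "arguments": {
  "increments": [
    {"gripper":-1,"linear":[-1,0,12],"rot":[0,0,0]},
    {"gripper":-1,"linear":[-1,0,17],"rot":[0,0,0]},
    {"gripper":1,"linear":[-1,0,17],"rot":[0,0,0]},
    {"gripper":1,"linear":[-1,0,17],"rot":[0,0,0]},
    {"gripper":1,"linear":[-1,0,17],"rot":[0,0,0]}
  ],
  "newtons": 50
}}

```text
time: 6.85
eef_pos: [523.9, 108.6, 84.9]
ee_rot: [-0.0, 0.996, 0.087, 0.0]
ft_force: [0.2, -0.8, -0.5]
width: 0.514
gripper_force: 0.0
```

>>> {"name": "play_rows", "arguments": {
  "increments": [
    {"gripper":1,"linear":[0,0,0],"rot":[0,0,0]},
    {"gripper":1,"linear":[0,0,0],"rot":[0,0,0]},
    {"gripper":1,"linear":[0,0,0],"rot":[0,0,0]},
    {"gripper":1,"linear":[0,0,0],"rot":[0,0,0]},
    {"gripper":1,"linear":[0,0,0],"rot":[0,0,0]}
  ]
}}

```text
time: 7.35
eef_pos: [523.9, 108.3, 84.9]
ee_rot: [0.0, 0.996, 0.087, 0.0]
ft_force: [-0.8, -1.7, 5.2]
width: 0.2
gripper_force: 51.3
```

Gripped at width 0.2, about 17 mm, which matches the bar. Next I'll lift it 20 mm to weigh it.

>>> {"name": "play_rows", "arguments": {
  "increments": [
    {"gripper":1,"linear":[0,0,-6],"rot":[0,0,0]},
    {"gripper":1,"linear":[0,0,-13],"rot":[0,0,0]},
    {"gripper":1,"linear":[0,0,-20],"rot":[0,0,0]},
    {"gripper":1,"linear":[0,0,-20],"rot":[0,0,0]},
    {"gripper":1,"linear":[0,0,-20],"rot":[0,0,0]}
  ]
}}

```text
time: 7.85
eef_pos: [523.6, 108.5, 104.7]
ee_rot: [-0.0, 0.996, 0.087, 0.0]
ft_force: [0.6, 0.5, -5.9]
width: 0.198
gripper_force: 49.8
```

>>> {"name": "play_rows", "arguments": {
  "increments": [
    {"gripper":1,"linear":[0,0,0],"rot":[0,0,0]},
    {"gripper":1,"linear":[0,0,0],"rot":[0,0,0]},
    {"gripper":1,"linear":[0,0,0],"rot":[0,0,0]},
    {"gripper":1,"linear":[0,0,0],"rot":[0,0,0]},
    {"gripper":1,"linear":[0,0,0],"rot":[0,0,0]}
  ]
}}

```text
time: 8.35
eef_pos: [523.5, 108.5, 104.4]
ee_rot: [0.0, 0.996, 0.087, -0.0]
ft_force: [-0.6, 0.1, -6.3]
width: 0.2
gripper_force: 49.8
```

```bash
cat > wt.py <<'E'
from rig import arm
import numpy as np
F=[]
for i in range(8):
    s=arm.read_state(); F.append(s["ft_force"]); arm.get_image("wrist")
print(s["time"],s["eef_pos"].round(1),np.round(np.mean(F,0),2),"std",np.std(F,0).round(2),"torque",s["wrist_torque"].round(3),s["ee_rot"].round(4))
E
python3 wt.py
```

```text
8.7 [523.6 108.6 104.5] [-0.27 -0.12 -6.49] std [0.47 0.27 0.46] torque [-0.006  0.029  0.022] [ 0.      0.9962  0.0874 -0.    ]
```

6.5 N is about 0.66 kg, within the full range of 0.6–0.8 kg (the others are at most 4.4 N). This is the full one, so I'll carry it to the tray.

```bash
python3 -c "
from h import *
delta(513.8,-129.6,175,-6.8)"
```

```text
t 8.75 at [523.6 108.6 104.5] lin [-51.1, 232.8, -70.5] rot [-0.0, 0.0, 16.8]
```

>>> {"name": "play_rows", "arguments": {
  "increments": [
    {"gripper":1,"linear":[0,0,-25],"rot":[0,0,0]},
    {"gripper":1,"linear":[0,0,-60],"rot":[0,0,0]},
    {"gripper":1,"linear":[-3,14,-70],"rot":[0,0,1]},
    {"gripper":1,"linear":[-9,40,-70],"rot":[0,0,3]},
    {"gripper":1,"linear":[-16,75,-70],"rot":[0,0,6]}
  ]
}}

```text
time: 9.25
eef_pos: [520.8, 31.6, 174.6]
ee_rot: [-0.0, 0.999, 0.035, 0.001]
ft_force: [0.7, -0.5, -6.4]
width: 0.201
gripper_force: 50.4
```

```bash
python3 -c "
from h import *
delta(513.8,-129.6,175,-6.8)"
```

```text
t 9.25 at [520.8  31.6 174.6] lin [-18.4, 160.4, -0.5] rot [-0.0, -0.1, 10.8]
```

>>> {"name": "play_rows", "arguments": {
  "increments": [
    {"gripper":1,"linear":[-4,35,0],"rot":[0,0,3]},
    {"gripper":1,"linear":[-9,75,0],"rot":[0,0,6]},
    {"gripper":1,"linear":[-13,115,0],"rot":[0,0,9]},
    {"gripper":1,"linear":[-17,148,0],"rot":[0,0,10.8]},
    {"gripper":1,"linear":[-18,160,0],"rot":[0,0,10.8]}
  ]
}}

```text
time: 9.75
eef_pos: [512.6, -134.1, 173.9]
ee_rot: [0.001, 0.998, -0.063, -0.0]
ft_force: [0.1, -0.2, -7.1]
width: 0.196
gripper_force: 50.5
```

>>> {"name": "play_rows", "arguments": {
  "increments": [
    {"gripper":1,"linear":[0,0,10],"rot":[0,0,0]},
    {"gripper":1,"linear":[0,0,20],"rot":[0,0,0]},
    {"gripper":1,"linear":[0,0,30],"rot":[0,0,0]},
    {"gripper":1,"linear":[0,0,35],"rot":[0,0,0]},
    {"gripper":1,"linear":[0,0,35],"rot":[0,0,0]}
  ]
}}

```text
time: 10.25
eef_pos: [513.7, -127.9, 138.4]
ee_rot: [-0.0, 0.998, -0.058, -0.001]
ft_force: [0.5, -0.2, -5.9]
width: 0.199
gripper_force: 50.4
```

```bash
python3 snap.py w5; python3 -c "
from h import *
delta(513.8,-129.6,128,-6.8)"
```

```text
10.25 [ 513.7 -127.9  138.4] [0.006, -0.019, 0.004, -0.017, -0.001, 0.016, 0.004]
t 10.3 at [ 514.1 -128.1  138.9] lin [-0.1, 1.5, 10.9] rot [-0.0, 0.1, 0.1]
```

View pics/w5.png

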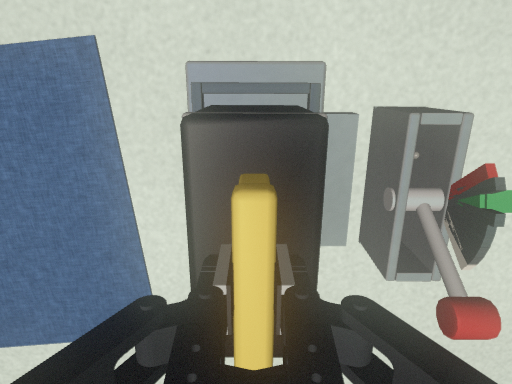

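The held cartridge (columns 182–327) sits centred over the tray (dock edge columns 186–325). Its far edges at rows 62 and 82 match the predicted 61 and 83. The remaining correction is 1.5 mm in tool y, then I'll lower gently.

>>> {"name": "play_rows", "arguments": {
  "increments": [
    {"gripper":1,"linear":[0,1.5,6],"rot":[0,0,0]},
    {"gripper":1,"linear":[0,1.5,13],"rot":[0,0,0]},
    {"gripper":1,"linear":[0,1.5,20],"rot":[0,0,0]},
    {"gripper":1,"linear":[0,1.5,25],"rot":[0,0,0]},
    {"gripper":1,"linear":[0,1.5,28],"rot":[0,0,0]}
  ]
}}

```text
time: 10.8
eef_pos: [513.8, -130.4, 110.9]
ee_rot: [-0.0, 0.998, -0.059, -0.0]
ft_force: [-0.1, 0.2, -7.0]
width: 0.201
gripper_force: 50.5
```

>>> {"name": "play_rows", "arguments": {
  "increments": [
    {"gripper":1,"linear":[0,0,1],"rot":[0,0,0]},
    {"gripper":1,"linear":[0,0,1.5],"rot":[0,0,0]},
    {"gripper":1,"linear":[0,0,2],"rot":[0,0,0]},
    {"gripper":1,"linear":[0,0,2.5],"rot":[0,0,0]},
    {"gripper":1,"linear":[0,0,2.5],"rot":[0,0,0]}
  ]
}}

```text
time: 11.3
eef_pos: [514.1, -130.5, 109.1]
ee_rot: [0.0, 0.998, -0.059, 0.0]
ft_force: [-0.1, -0.2, -6.6]
width: 0.201
gripper_force: 50.5
```

>>> {"name": "play_rows", "arguments": {
  "increments": [
    {"gripper":1,"linear":[0,0,0.5],"rot":[0,0,0]},
    {"gripper":1,"linear":[0,0,1],"rot":[0,0,0]},
    {"gripper":1,"linear":[0,0,1.5],"rot":[0,0,0]},
    {"gripper":1,"linear":[0,0,2],"rot":[0,0,0]},
    {"gripper":1,"linear":[0,0,2],"rot":[0,0,0]}
  ]
}}

```text
time: 11.8
eef_pos: [514.1, -130.5, 107.1]
ee_rot: [0.0, 0.998, -0.059, 0.0]
ft_force: [-0.4, -0.3, -5.7]
width: 0.199
gripper_force: 50.6
```

>>> {"name": "play_rows", "arguments": {
  "increments": [
    {"gripper":1,"linear":[0,0,0.3],"rot":[0,0,0]},
    {"gripper":1,"linear":[0,0,0.6],"rot":[0,0,0]},
    {"gripper":1,"linear":[0,0,0.8],"rot":[0,0,0]},
    {"gripper":1,"linear":[0,0,1],"rot":[0,0,0]},
    {"gripper":1,"linear":[0,0,1],"rot":[0,0,0]}
  ]
}}

```text
time: 12.3
eef_pos: [514.1, -130.7, 106.9]
ee_rot: [0.0, 0.998, -0.059, 0.0]
ft_force: [-3.3, -0.3, 8.3]
width: 0.2
gripper_force: 52.7
```

It is on the floor at 106.9, as predicted (106.9). I'll release it and rise.

>>> {"name": "play_rows", "arguments": {
  "increments": [
    {"gripper":-1,"linear":[0,0,-1],"rot":[0,0,0]},
    {"gripper":-1,"linear":[0,0,-1],"rot":[0,0,0]},
    {"gripper":-1,"linear":[0,0,-1],"rot":[0,0,0]},
    {"gripper":-1,"linear":[0,0,-1],"rot":[0,0,0]},
    {"gripper":-1,"linear":[0,0,-1],"rot":[0,0,0]}
  ],
  "newtons": 30
}}

```text
time: 12.8
eef_pos: [514.1, -130.4, 107.0]
ee_rot: [-0.0, 0.998, -0.059, 0.0]
ft_force: [0.4, 0.1, 0.9]
width: 0.996
gripper_force: 0.0
```

>>> {"name": "play_rows", "arguments": {
  "increments": [
    {"gripper":-1,"linear":[0,0,0],"rot":[0,0,0]},
    {"gripper":-1,"linear":[0,0,-20],"rot":[0,0,0]},
    {"gripper":-1,"linear":[0,0,-60],"rot":[0,0,0]},
    {"gripper":-1,"linear":[0,0,-100],"rot":[0,0,0]},
    {"gripper":-1,"linear":[0,0,-140],"rot":[0,0,0]}
  ]
}}

```text
time: 13.3
eef_pos: [513.6, -130.4, 248.4]
ee_rot: [-0.0, 0.998, -0.059, -0.0]
ft_force: [0.8, -0.4, -0.2]
width: 1.001
gripper_force: 0.0
```

```bash
python3 snap.py w6; python3 - <<'E'
from m import *
P=[]
for n in("w1","w5","w6"):
    d,C=load(n); h=cv2.cvtColor(d["frame"],cv2.COLOR_BGR2HSV)
    m=cv2.inRange(h,(0,140,60),(5,255,255))|cv2.inRange(h,(172,140,60),(180,255,255))
    for b in blobs(m,30): print(n,"red",b[0].round(1),b[1])
    for b in blobs(mask(d["frame"],"green"),20): print(n,"green",b[0].round(1),b[1])
    for b in blobs(mask(d["frame"],"yellow"),200): print(n,"yellow",b[0].round(1),b[1],onplane(d,b[0],C,151).round(1))
E
```

```text
13.3 [ 513.6 -130.4  248.4] [0.036, -0.491, -0.029, -0.464, -0.103, 0.937, 0.1]
w1 green [323.9 192.6] 40
w5 red [490.7 170.8] 94
w5 red [474.6 325.6] 1073
w5 green [499.9 201.3] 463
w5 green [482. 201.] 65
w5 yellow [253.3 270.1] 7990 [ 503.7 -126.9  151. ]
w6 red [385.5 239.3] 37
w6 yellow [254.7 188.5] 1890 [ 513.5 -131.7  151. ]
```

View pics/w6.png

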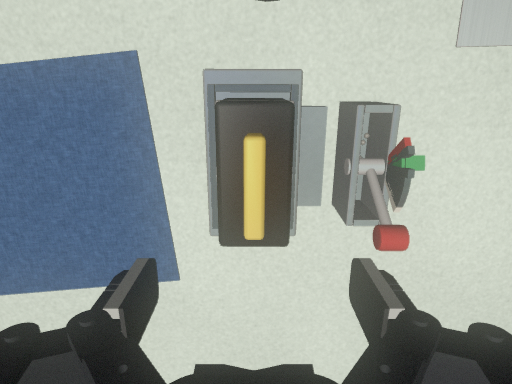

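The cartridge stands level inside the tray, with the handle at (255,188) and the box within the rim at columns 205–301. The knob is at (391,238), leaning to −x, and green is at (412,162). Next I'll triangulate the knob.

```bash
python3 - <<'E'
from m import *
r=[]
for n,c in(("w1",(300,251)),("w5",(470,320)),("w6",(391,238))):
    d,C=load(n); h=cv2.cvtColor(d["frame"],cv2.COLOR_BGR2HSV)
    m=cv2.inRange(h,(0,100,60),(8,255,255))|cv2.inRange(h,(170,100,60),(180,255,255))
    bs=[b for b in blobs(m,30) if np.linalg.norm(b[0]-c)<25]
    q=max(bs,key=lambda b:b[1])[2][0]; print(n,q,[b[1] for b in bs]); r.append(ray(d,q,C))
print(tri(r[:2]),tri(r[::2]))
D=np.array([512.5,-129.6]); p=np.radians(-6.8); ux=np.array([np.cos(p),np.sin(p)]); uy=np.array([-ux[1],ux[0]])
P=D-125*uy; print("pivot",P)
for K in(tri(r[:2])[0],np.array([450.1,-248.7,136.1])):
    v=K[:2]-P; print("knob dock x,y",v@ux,v@uy,"r",np.hypot(v@ux,K[2]-60),"theta",0.65+np.arctan2(v@ux,K[2]-60))
for th in(.09,.3,.5,.75,.95,1.0):
    a=th-.65; print(th,(P+90*np.sin(a)*ux).round(1),round(60+90*np.cos(a),1))
K=(P+90*np.sin(-.56)*ux); delta(K[0],K[1],200,-6.8)
E
```

```text
w1 (299.769287109375, 251.34617614746094) [np.int32(411)]
w5 (468.5, 318.0) [np.int32(2205)]
w6 (391.0, 238.0) [np.int32(749)]
(array([ 448.57175041, -248.12138351,  136.891443  ]), np.float64(0.28000403435150667)) (array([ 448.6927655 , -247.88081661,  137.55573148]), np.float64(0.03534957126604615))
pivot [ 497.69950396 -253.72068851]
knob dock x,y -49.44514470227102 -0.25700423416408036 r 91.41726500996336 theta 0.07852512900859943
knob dock x,y -47.859135080543595 -0.6505996378142147 r 89.89831372532923 theta 0.08860256350119411
0.09 [ 450.2 -248.1] 136.3
0.3 [ 467.1 -250.1] 144.5
0.5 [ 484.3 -252.1] 149.0
0.75 [ 506.6 -254.8] 149.6
0.95 [ 524.1 -256.9] 146.0
1.0 [ 528.3 -257.4] 144.5
t 13.35 at [ 516.5 -130.9  254.6] lin [-52.4, 124.1, 54.3] rot [0.0, -0.5, 0.0]
```

>>> {"name": "play_rows", "arguments": {
  "increments": [
    {"gripper":-1,"linear":[-20,48,0],"rot":[0,0,0]},
    {"gripper":-1,"linear":[-40,95,20],"rot":[0,0,0]},
    {"gripper":-1,"linear":[-53,124,50],"rot":[0,0,0]},
    {"gripper":-1,"linear":[-53,124,50],"rot":[0,0,0]},
    {"gripper":-1,"linear":[-53,124,50],"rot":[0,0,0]}
  ]
}}

```text
time: 13.85
eef_pos: [446.0, -247.8, 196.3]
ee_rot: [-0.0, 0.998, -0.06, -0.001]
ft_force: [1.5, 0.8, 0.4]
width: 0.996
gripper_force: 0.0
```

```bash
python3 -c "
from h import *
delta(449.3,-248.2,107,-6.8)"
```

```text
t 13.85 at [ 446.  -247.8  196.3] lin [3.5, 0.1, 89.3] rot [-0.0, 0.1, -0.1]
```

>>> {"name": "play_rows", "arguments": {
  "increments": [
    {"gripper":-1,"linear":[1,0,35],"rot":[0,0,0]},
    {"gripper":-1,"linear":[1,0,65],"rot":[0,0,0]},
    {"gripper":-1,"linear":[1,0,82],"rot":[0,0,0]},
    {"gripper":-1,"linear":[1,0,82],"rot":[0,0,0]},
    {"gripper":-1,"linear":[1,0,82],"rot":[0,0,0]}
  ]
}}

```text
time: 14.35
eef_pos: [448.8, -246.6, 115.6]
ee_rot: [-0.0, 0.998, -0.058, 0.0]
ft_force: [-0.0, 0.3, 0.3]
width: 0.998
gripper_force: 0.0
```

```bash
python3 -c "
from h import *
delta(449.3,-248.2,107,-6.8)"
```

```text
t 14.35 at [ 448.8 -246.6  115.6] lin [0.6, 1.5, 8.6] rot [-0.0, -0.0, 0.1]
```

>>> {"name": "play_rows", "arguments": {
  "increments": [
    {"gripper":-1,"linear":[0.5,1.5,8],"rot":[0,0,0]},
    {"gripper":1,"linear":[0.5,1.5,8],"rot":[0,0,0]},
    {"gripper":1,"linear":[0.5,1.5,8],"rot":[0,0,0]},
    {"gripper":1,"linear":[0.5,1.5,8],"rot":[0,0,0]},
    {"gripper":1,"linear":[0.5,1.5,8],"rot":[0,0,0]}
  ],
  "newtons": 30
}}

```text
time: 14.85
eef_pos: [448.1, -248.9, 107.4]
ee_rot: [-0.0, 0.998, -0.059, 0.0]
ft_force: [-2.6, 15.2, 11.4]
width: 0.332
gripper_force: 9.8
```

>>> {"name": "play_rows", "arguments": {
  "increments": [
    {"gripper":1,"linear":[0,0,0],"rot":[0,0,0]},
    {"gripper":1,"linear":[0,0,0],"rot":[0,0,0]},
    {"gripper":1,"linear":[0,0,0],"rot":[0,0,0]},
    {"gripper":1,"linear":[0,0,0],"rot":[0,0,0]},
    {"gripper":1,"linear":[0,0,0],"rot":[0,0,0]}
  ]
}}

```text
time: 15.35
eef_pos: [447.8, -247.3, 107.3]
ee_rot: [-0.001, 0.998, -0.058, -0.0]
ft_force: [-0.9, 6.7, 5.6]
width: 0.298
gripper_force: 34.1
```

Knob gripped at 0.298 × 85 mm ≈ 25 mm, as expected. I'll carry it along the arc.

>>> {"name": "play_rows", "arguments": {
  "increments": [
    {"gripper":1,"linear":[9,0,-5],"rot":[0,0,0]},
    {"gripper":1,"linear":[17.3,0,-8.5],"rot":[0,0,0]},
    {"gripper":1,"linear":[25.9,0,-11.2],"rot":[0,0,0]},
    {"gripper":1,"linear":[34.7,0,-13],"rot":[0,0,0]},
    {"gripper":1,"linear":[44,0,-13.9],"rot":[0,0,0]}
  ]
}}

```text
time: 15.85
eef_pos: [489.9, -252.2, 120.7]
ee_rot: [-0.001, 0.998, -0.059, -0.002]
ft_force: [-2.8, 5.4, 1.1]
width: 0.296
gripper_force: 32.4
```

>>> {"name": "play_rows", "arguments": {
  "increments": [
    {"gripper":1,"linear":[7,0,0],"rot":[0,0,0]},
    {"gripper":1,"linear":[14,0,0.5],"rot":[0,0,0]},
    {"gripper":1,"linear":[22,0,1.7],"rot":[0,0,0]},
    {"gripper":1,"linear":[31,0,3.9],"rot":[0,0,0]},
    {"gripper":1,"linear":[31,0,3.9],"rot":[0,0,0]}
  ]
}}

```text
time: 16.35
eef_pos: [523.2, -256.2, 116.8]
ee_rot: [-0.001, 0.998, -0.058, -0.0]
ft_force: [0.6, 6.8, 2.6]
width: 0.296
gripper_force: 32.4
```

```bash
python3 -c "
from h import *
delta(524.1-1.5,-256.5,117,-6.8)"
```

```text
t 16.35 at [ 523.2 -256.2  116.8] lin [-0.6, 0.3, -0.2] rot [-0.1, 0.0, 0.1]
```

>>> {"name": "play_rows", "arguments": {
  "increments": [
    {"gripper":-1,"linear":[0,0,0],"rot":[0,0,0]},
    {"gripper":-1,"linear":[0,0,0],"rot":[0,0,0]},
    {"gripper":-1,"linear":[0,0,0],"rot":[0,0,0]},
    {"gripper":-1,"linear":[0,0,0],"rot":[0,0,0]},
    {"gripper":-1,"linear":[0,0,0],"rot":[0,0,0]}
  ]
}}

```text
time: 16.85
eef_pos: [522.5, -258.1, 117.1]
ee_rot: [0.0, 0.998, -0.059, 0.0]
ft_force: [0.0, -0.2, 0.2]
width: 0.997
gripper_force: 0.0
```

>>> {"name": "play_rows", "arguments": {
  "increments": [
    {"gripper":-1,"linear":[0,0,0],"rot":[0,0,0]},
    {"gripper":-1,"linear":[0,0,-20],"rot":[0,0,0]},
    {"gripper":-1,"linear":[0,0,-60],"rot":[0,0,0]},
    {"gripper":-1,"linear":[0,0,-100],"rot":[0,0,0]},
    {"gripper":-1,"linear":[0,0,-150],"rot":[0,0,0]}
  ]
}}

```text
time: 17.35
eef_pos: [521.7, -257.5, 267.6]
ee_rot: [-0.0, 0.998, -0.059, -0.001]
ft_force: [0.8, -1.0, -0.1]
width: 1.002
gripper_force: 0.0
```

>>> {"name": "play_rows", "arguments": {
  "increments": [
    {"gripper":-1,"linear":[0,-80,0],"rot":[0,0,0]},
    {"gripper":-1,"linear":[0,-80,-30],"rot":[0,0,0]},
    {"gripper":-1,"linear":[0,-80,-50],"rot":[0,0,0]},
    {"gripper":-1,"linear":[0,-80,-50],"rot":[0,0,0]},
    {"gripper":-1,"linear":[0,-80,-50],"rot":[0,0,0]}
  ]
}}

```text
time: 17.85
eef_pos: [531.8, -178.7, 317.1]
ee_rot: [0.0, 0.998, -0.059, 0.0]
ft_force: [0.2, 0.5, -0.3]
width: 0.999
gripper_force: 0.0
```

```bash
python3 - <<'E'
from m import *
from rig import arm
import pickle
s=arm.read_state(); w=arm.get_image("wrist"); sc=arm.get_image("scene")
C=cam(w,s); h=cv2.cvtColor(w["frame"],cv2.COLOR_BGR2HSV)
m=cv2.inRange(h,(0,100,60),(8,255,255))|cv2.inRange(h,(170,100,60),(180,255,255))
P=np.array([497.7,-253.7]); p=np.radians(-6.8); ux=np.array([np.cos(p),np.sin(p)])
for b in blobs(m,30):
    q=onplane(w,b[2][0],C,146); v=q[:2]-P; print(b[2][0],b[1],q.round(1),"dock x",v@ux,"(notch 26.6)")
a=w["frame"]; b=cv2.resize(sc["frame"][90:300,110:430],(512,336))
cv2.imwrite("pics/fin.png",cv2.resize(np.vstack([a,b]),(426,600)))
E
```

```text
(336.5, 153.0) 42 [ 537.1 -264.2  146. ] dock x 40.37386023048182 (notch 26.6)
(330.0, 169.0) 596 [ 521.2 -256.9  146. ] dock x 23.767231509246376 (notch 26.6)
```

View pics/fin.png

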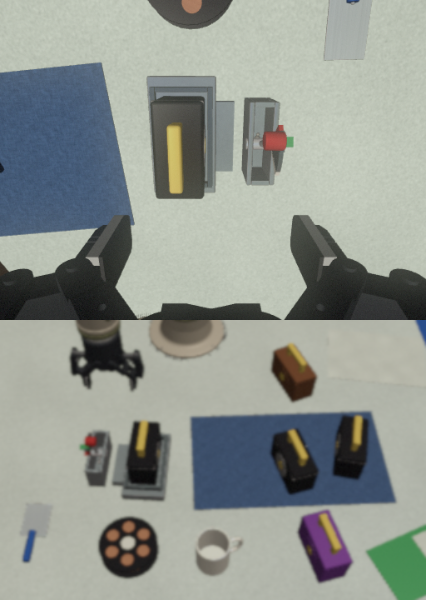

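The final view shows the cartridge level in the tray. The knob, at (275,141) in the composite, lines up with the green mark at (289,142), within 3 mm of the notch. The other two cartridges stand on the mat, and the mug, spool and scraper look untouched.

```bash
python3 -c "
from rig import arm
print(arm.job_done())"
```

```text
the job is handed in; nothing more can be done
None
```

The job is handed in, with no verdict returned: the cartridge I weighed at about 0.66 kg, the only one I lifted, stands flat in the feeder tray; the lever was released within about 3 mm of its green notch; and the final picture shows the other two cartridges upright on the mat and the mug, spool and scraper in place.

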